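# Load the crease former into the rotary hat press and hold it home

## Task

Turn the round table of the green hat press (it has a red handle) clockwise until the empty nest comes round to the loading side facing the robot and the index plunger drops into its detent. Then take the aluminium crease former from the bench, set it ridge up into that nest and push it down against the sprung lifter pin until it is hard on the two brass seats. Finish while still holding it pressed home with the gripper, firmly but not rammed, so that the setter can nip up the clamp screws; leave the tin, wrench and brush where they lie.

Things in the scene. Friction and masses are not known exactly. Their poses are not given: they have to be found in the camera images.
- turntable (a joint): angle of the press's round table, growing clockwise seen from above. 0 = indexed: a sprung ball on the far side has dropped between two rim lugs and the empty nest faces the robot. It starts at -1.2 to -0.7. It drags 1 to 3 N at the handle; over the last 0.12 rad before 0 the ball climbs a lug (up to 10 N), then snaps in and holds. A stop ends the travel at +0.012
- turntable_axis (a point): centre of the top face of the green press's round steel table (370 mm across, 75 mm above the bench), on its vertical turning axis; z up. Its x and y turn with the table: the empty nest lies 100 mm from the axis along -x, the red handle at (-75, +130) mm. At joint value 0 the -x axis points roughly to the robot
- knob_grip (a point): grip point of the red upright handle, a plain round post 24 mm in diameter standing on the table near its rim; on the post's axis, 120 mm above the bench (the post's top is at 145 mm, the table at 75 mm). It travels on a circle of 150 mm radius about the table's axis
- nest_seat (a point): centre of the empty nest at the height of its brass seats, 89 mm above the bench. x: the nest's long way, z up. Steel cheeks and end walls, only 49 mm and more from the centre along x, leave the former 2 mm of play on each side; above they flare outward some 7 mm, up to 19 mm above the seats. Beside the middle there is room for fingers. The other two nests hold wooden formers, which stay
- lifter (a joint): travel (m) of the sprung steel lifter pin, 16 mm thick, in the middle of the empty nest: 0 = up, its top 14 mm above the seats; 0.014 = pushed down level with the seats. Its spring pushes up with 8 N at the top, 13.6 N level with the seats: the former's own weight does not push it down
- former_mid (a point): centre, half-way up, of the aluminium crease former: a bar 140 mm long (x), 38 mm wide (y), 57 mm tall (z up), 0.34 to 0.55 kg. 14 mm thick ears at both ends; between them a body 104 mm long with flat upright sides up to 43 mm, then a narrower rounded ridge. Flat underside 28.5 mm below this point. Lies ridge up on the bench; fits the nest either way round
- former: the same former; origin at the centre of its underside
- nest: the two brass seats in the empty nest, the hard stop under the former's ears, each 23 by 36 mm, 49 to 72 mm either side of the centre along x; origin 6 mm below the seat faces, axes as nest_seat
- wax_tin: bystander: yellow tin, 60 mm across and 55 mm tall; origin at the centre of its underside
- wrench: bystander: steel wrench lying on the bench to the right, along its x
- brush: bystander: brush lying on the bench to the left, along its x
Things that resemble listed ones, but are neither listed nor needed, are in the scene too. Of the things that look like the former, take the one that is farthest from the robot's base at the start.

How it is judged:
By the outcome, as a careful person would: the job done as asked, in the order asked, and still so for the second after the job is handed in, while the arm keeps its last pose, push and grip.
It also fails if it takes over 58 s, if anything falls off the work surface, if the arm or the gripper's body presses on something with over 40 N, if the wrist force passes 120 N, or if a joint passes its speed limit or range.

## Robot

A 6-joint arm with a two-finger parallel gripper is mounted at the origin on the work surface. World frame = base frame: x ahead of the robot, y to its left, z up, the work surface at z = 0. Lengths are in m, angles in rad, forces in N, time in s.
With the tool pointing down it reaches from about 0.3 to 0.85 m from the base axis. Payload 5.4 kg.
Tool frame: the origin (TCP) lies midway between the tips of the shut fingers; the grasp point (between the pads) lies bot.grip_point_offset behind it (bot.grip_point_offset is the distance from the TCP to the grasp point, in m); z points along the fingers, y is the line along which they close (so a half turn about z gives the same grasp; the last joint's range is limited). The gripper opens to 85 mm and grips with 20 to 120 N. Pads are 22 mm wide; open, the fingers measure 114 mm over their backs; the gripper's body (76 mm by 85 mm) begins 54 mm behind the grasp point. The pads swing forward as they close: fully open they stand 13 mm farther back than shut.
Start: joints at [1, 0.158, 1.597, -0, 1.386, -0.21], TCP at [0.203, 0.538, 0.231] pointing down, gripper open.
Joint ranges: [-2.91, 2.91], [-0.94, 2.29], [0.18, 2.7], [-1.29, 4.43], [0.17, 2.64], [-3, 3]. Speed limits (rad/s): [2.57, 2.57, 3.14, 3.14, 3.14, 3.14].

## Interface

Orientations are given as a unit quaternion [w, x, y, z].
In Python, from rig import bot, release, close, vision, job gives the robot as it stands. Calls block until the motion is done:
- bot.move_to(position, orientation): joint-space move of the TCP to a pose.
- bot.move_straight(position, rate=0.15, frame=None, force_limit=None): straight line of the TCP; frame=None keeps the orientation; rate is the mean speed in m/s. With force_limit (N) it stops when the force on the tool has changed by that much, and returns True; else False.
- bot.goto_joints(angles): joint-space move.
- release() and close(force=None): open the fingers fully, or close them until they stop; force is the grip in N (None keeps the last).
- bot.pause(seconds).
- bot.inverse_kinematics(position, orientation): joint angles nearest the present ones, or None.
- vision.camera(name): name is "scene" or "top" or "wrist"; returns the picture (420x560x3 uint8, red, green, blue); there is no depth.
- vision.camera_params(name): a dict with "fx", "fy", "cx", "cy" (pixels), "R" (3x3) and "t" (3): a world point X has camera coordinates R X + t. Camera axes: x right, y down, z forward; pixel columns grow to the right and rows downward; lengths in m; the calibration is good to about 2 mm. A picture is of the moment at which its call begins: read the wrist's pose just before it. camera_params takes no time and is no camera call; for the wrist camera it gives the pose at the moment of the call.
A pose or a line that the arm cannot do raises bot.Unreachable and nothing moves.
- job.finish_job(): hands the job in; it is judged then, once.
Trained networks look in the newest picture that a camera, given by its name, has taken for a name from the list of things; names that differ only in an ending like _2 or _b are one class to them, and where a whole thing is asked for, a point or a joint stands for the part that bears it (a point fixed in the world has none). Each returns a list of dicts, best first, with "conf" (0 to 1); they miss things now and then, are a little off and sometimes report something else, mostly with a low value. They report only what shows in the picture. A call takes as long as a camera call. They do not tell look-alikes from the thing itself.
- vision.outline_of(camera, label): "region" (420x560 bool, what is visible of it) and "box" ([centre column, centre row, width, height] in pixels, round what is visible of it).
Readings, each from a call of its own:
- bot.current_clock(): time.
- bot.current_joint_positions(): joint angles.
- bot.current_joint_velocities(): joint speeds.
- bot.current_effort(): joint torques, N m.
- bot.current_position(): TCP position.
- bot.current_eef_rot(): TCP orientation.
- bot.current_ft_force(): force on the tool from outside, world axes, zero at the start.
- bot.current_moment(): the same for the moment, N m.
- bot.current_width(): finger opening in m.
- bot.current_finger_force(): force on a finger pad.
Only numpy, scipy, OpenCV 4.12 (cv2) and the standard library are available. Lean on these libraries where they do the work, as an engineer would, in place of code of your own. Each camera call takes 0.05 s, during which the arm holds its last target. There are 200 camera calls.

## Working session

There is one attempt and no reset: what is moved stays moved. The work goes in short steps, each a Python script; the robot and the scene stay as the last script left them, time stands still between calls to the robot, and variables do not carry over. Pictures are saved under pics/ and viewed, at most 12 in all, crops included, and the job is handed in when it is done.

```bash
ls; mkdir -p pics
cat > h.py <<'E'
import numpy as np, cv2
from rig import bot, release, close, vision, job
def save(cam,name):
    im=vision.camera(cam); cv2.imwrite('pics/'+name,cv2.cvtColor(im,cv2.COLOR_RGB2BGR)); return im
def ray(P,u,v,z):
    R=np.array(P['R']);t=np.array(P['t']);d=R.T@np.array([(u-P['cx'])/P['fx'],(v-P['cy'])/P['fy'],1]);o=-R.T@t
    return o+d*(z-o[2])/d[2]
def proj(P,X):
    c=np.array(P['R'])@np.asarray(X)+np.array(P['t']);return np.array([P['fx']*c[0]/c[2]+P['cx'],P['fy']*c[1]/c[2]+P['cy']])
def down(yaw): # tool z down; tool y axis at world angle yaw+90 mirrored: tool x at angle yaw
    return np.array([0,np.cos(yaw/2),np.sin(yaw/2),0])
E
python3 - <<'E'
from h import *
print(bot.current_clock(),bot.grip_point_offset,bot.current_eef_rot())
for c in('top','scene'):
    save(c,c+'0.png');P=vision.camera_params(c)
    print(c,P['fx'],-np.array(P['R']).T@P['t'])
    for l in('former_mid','knob_grip','turntable_axis','nest'):
        for d in vision.outline_of(c,l):
            b=d['box'];z={'former_mid':.0285,'knob_grip':.12,'turntable_axis':.075,'nest':.089}[l]
            print(l,round(d['conf'],2),np.round(b),ray(P,b[0],b[1],z).round(3))
E
```

```text
pics
0.0 0.0187 [-3.56765889e-04  1.79423331e-01  9.83771509e-01 -8.71742524e-04]
top 506.092675316501 [0.2208656  0.06130013 1.49917714]
former_mid 0.77 [176. 173.  21.  46.] [0.586 0.313 0.028]
former_mid 0.69 [145. 285.  38.  49.] [0.254 0.384 0.028]
former_mid 0.29 [287. 175. 131. 126.] [ 0.587 -0.019  0.028]
knob_grip 0.62 [285. 174. 125. 128.] [ 0.566 -0.006  0.12 ]
turntable_axis 0.66 [284. 172. 126. 128.] [ 0.582 -0.005  0.075]
nest 0.56 [318. 185.  49.  28.] [ 0.544 -0.103  0.089]
scene 527.280069538227 [ 1.50042017 -0.23614286  0.83432738]
former_mid 0.8 [392. 250.  38.  45.] [0.619 0.307 0.028]
former_mid 0.77 [365. 173.  21.  39.] [0.267 0.387 0.028]
knob_grip 0.85 [274. 254. 146. 116.] [ 0.67  -0.003  0.12 ]
knob_grip 0.21 [221. 239.   8.  10.] [ 0.591 -0.102  0.12 ]
turntable_axis 0.7 [273. 251. 147. 119.] [0.607 0.011 0.075]
nest 0.52 [234. 240.  31.   6.] [ 0.563 -0.068  0.089]
```

Run:
```python
import cv2
a=cv2.imread('pics/top0.png')[80:340,90:390];cv2.imwrite('pics/a.png',cv2.resize(a,(690,598),interpolation=cv2.INTER_CUBIC))
```

```text
(no output)
```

View pics/a.png

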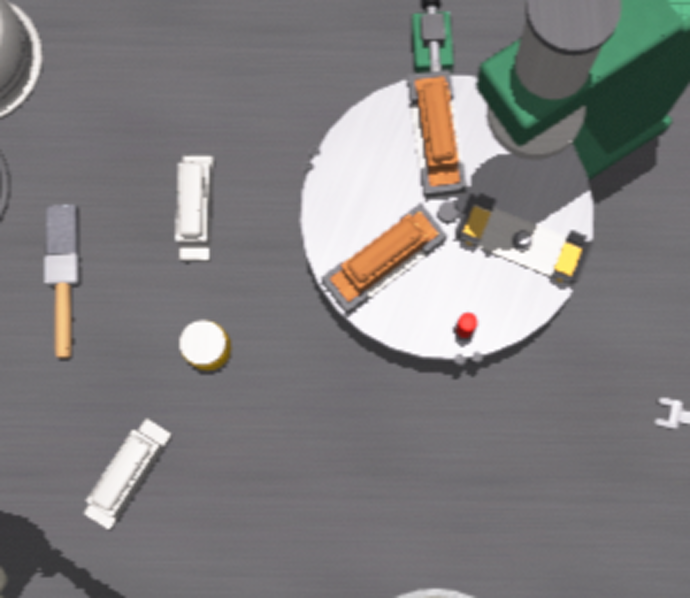

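View pics/scene0.png

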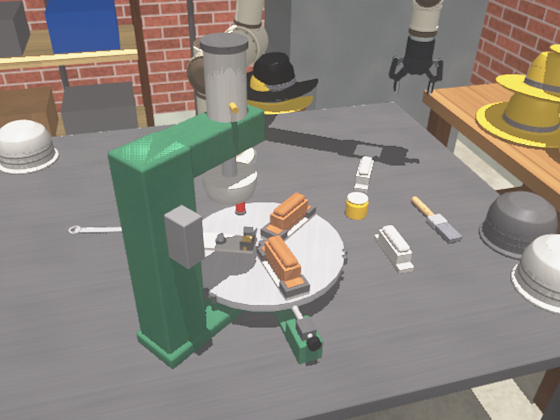

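Top view (crop coordinates): table centre about (448,212), red handle (467,325), and the empty nest with its dark pin at (521,240), lying radially. The far former is at (195,200) and the look-alike at (128,475). The nest has to turn about 1.1 rad clockwise. Next I measure the axis and handle.

Run:
```python
from h import *
from scipy.optimize import least_squares
P=vision.camera_params('top')
im=vision.camera('top')
m=vision.outline_of('top','turntable_axis')[0]['region'].astype(np.uint8)
c=max(cv2.findContours(m,cv2.RETR_EXTERNAL,cv2.CHAIN_APPROX_NONE)[0],key=len)[:,0,:]
X=np.array([ray(P,u,v,.075)[:2] for u,v in c])
s=least_squares(lambda p:np.hypot(*(X-p[:2]).T)-p[2],[.58,0,.18],loss='soft_l1',f_scale=.002)
print('axis',s.x, s.cost)
i=im.astype(int)
r=(i[...,0]>120)&(i[...,1]<60)&(i[...,2]<60)&(m>0)
v,u=np.nonzero(r);print(len(u),u.min(),u.max(),v.min(),v.max());k=ray(P,u.mean(),v.mean(),.125);print('knob',k,k[:2]-s.x[:2],np.hypot(*(k[:2]-s.x[:2])))
n=ray(P,90+521/2.3,80+240/2.3,.100);d=n[:2]-s.x[:2];print('nest',n,np.hypot(*d),np.degrees(np.arctan2(d[1],d[0])),'knob ang',np.degrees(np.arctan2(*(k[:2]-s.x[:2])[::-1])))
for d in vision.outline_of('top','former')[:2]:
    c=max(cv2.findContours(d['region'].astype(np.uint8),cv2.RETR_EXTERNAL,cv2.CHAIN_APPROX_NONE)[0],key=len)[:,0,:]
    X=np.array([ray(P,a,b,.04)[:2] for a,b in c]);print(d['conf'],cv2.minAreaRect((X*1000).astype(np.float32)))
pl=ray(P,90+434/2.3,80+65/2.3,.06);print('plunger',pl)
```

```text
axis [ 0.58066408 -0.00678251  0.18225765] 0.005315396218542117
12 289 295 221 224
knob [ 0.42777113 -0.02753846  0.125     ] [-0.15289295 -0.02075595] 0.15429537856454917
nest [ 0.54372061 -0.0980669   0.1       ] 0.0984766905755349 -112.03354139008239 knob ang -172.26908444088897
0.84 ((590.1935424804688, 316.00830078125), (46.928340911865234, 137.8519744873047), 89.22290802001953)
0.71 ((583.7067260742188, -2.6416015625), (381.87518310546875, 360.8319396972656), 55.696144104003906)
plunger [0.78328948 0.01144843 0.06      ]
```

Run:
```python
from h import *
A=np.array([.5807,-.0068]);phi=np.radians(-172)
k=A+.15*np.array([np.cos(phi),np.sin(phi)])
for off in(0,np.pi):
  for dp in(0,-1.1):
    p=A+.15*np.array([np.cos(phi+dp),np.sin(phi+dp)])
    q=bot.inverse_kinematics([*p,.103],down(phi+off+dp));print(off,dp,None if q is None else np.round(q,2))
off=0 if False else None
qs=[bot.inverse_kinematics([*k,.103],down(phi+o)) for o in(0,np.pi)]
o=[0,np.pi][int(np.argmin([abs(q[5]) for q in qs]))]
bot.move_to([*k,.215],down(phi+o));print(o,bot.current_clock())
P=vision.camera_params('wrist');im=save('wrist','w1.png')
i=im.astype(int);r=((i[...,0]>110)&(i[...,1]<70)&(i[...,2]<70)).astype(np.uint8)
n,l,st,c=cv2.connectedComponentsWithStats(r);print(st[1:][st[1:,4]>50],c[1:][st[1:,4]>50])
print(k,proj(P,[*k,.145]),proj(P,[*k,.08]),bot.current_position())
```

```text
0 0 [-0.34 -0.07  2.1  -0.    1.11 -2.05]
0 -1.1 [-0.01  0.13  1.9  -0.    1.11 -0.62]
3.141592653589793 0 [-0.34 -0.07  2.1  -0.    1.11  1.09]
3.141592653589793 -1.1 [-0.01  0.13  1.9  -0.    1.11  2.52]
3.141592653589793 2.8333
[[ 260  180   38   53 1524]] [[278.49475066 207.19225722]]
[ 0.43215979 -0.02767597] [279.03148381 219.68913525] [278.66450322 194.87104115] [ 0.43229669 -0.02707748  0.21505583]
```

View pics/w1.png

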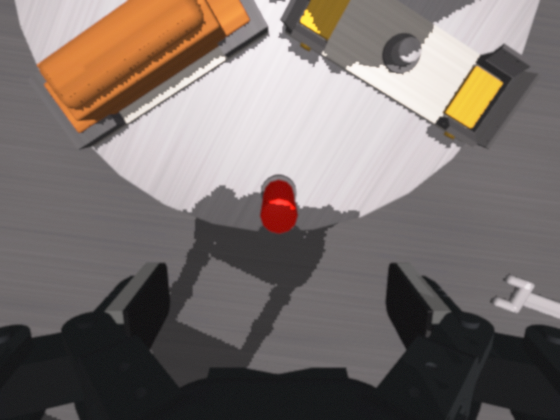

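Red post top face centred at about (279,213), between the open fingers. It sits a few mm nearer the axis than predicted, so I correct for that, grip and turn.

Run:
```python
from h import *
P=vision.camera_params('wrist');k=ray(P,279,213,.145)[:2]
A=np.array([.5807,-.0068]);d=k-A;phi=np.arctan2(d[1],d[0]);print(k,np.hypot(*d),np.degrees(phi))
A=k-.15*d/np.hypot(*d)
e=np.array([np.cos(phi),np.sin(phi)])
bot.move_straight([*k,.101],rate=.12,frame=down(phi+np.pi))
close(40);print(bot.current_width(),bot.current_ft_force().round(1) if hasattr(bot.current_ft_force(),'round') else bot.current_ft_force(),bot.current_finger_force())
N=10
for j in range(1,N+1):
    a=phi-.92*j/N
    s=bot.move_straight([*(A+.15*np.array([np.cos(a),np.sin(a)])),.101],rate=.09,frame=down(a+np.pi),force_limit=35)
    print(j,s,np.round(bot.current_ft_force(),1),bot.current_width())
    if s: break
p=np.array(bot.current_position()[:2])-A;print(A,np.degrees(np.arctan2(p[1],p[0])),bot.current_clock(),np.round(bot.current_joint_positions(),2))
np.save('st.npy',[*A,phi,a])
```

```text
[ 0.43638991 -0.0270137 ] 0.145718892795546 -172.0263818519782
0.023236472265402416 [-1.   0.2  1.8] 39.183257818222046
1 False [-2.7 -0.6  4.2] 0.02283252174199907
2 False [-3.7 -0.6  5. ] 0.023208945358110362
3 False [-5.2 -0.3  5.8] 0.023179233555333554
4 False [-5.3 -0.7  6.6] 0.023185062791880564
5 False [-5.4 -1.2  8. ] 0.023240409980822826
6 False [-5.6 -0.4  7. ] 0.02338657558439997
7 False [-6.1  0.1  7.3] 0.02341572936361464
8 False [-5.4  1.3  7.8] 0.02326151502219963
9 False [-5.8  1.4  8.1] 0.023365491663307387
10 False [-5.1  1.9  8.6] 0.023264306837319424
[ 0.58493972 -0.00620614] 135.2613185427465 7.575 [-0.04  0.08  1.95  0.    1.11  2.31]
```

Run:
```python
from h import *
x,y,phi,a=np.load('st.npy');A=np.array([x,y])
for j in range(16):
    a-=.02
    s=bot.move_straight([*(A+.15*np.array([np.cos(a),np.sin(a)])),.101],rate=.04,frame=down(a+np.pi),force_limit=18)
    f=np.array(bot.current_ft_force());ft=f[:2]@[np.sin(a),-np.cos(a)];p=np.array(bot.current_position()[:2])-A
    print(j,s,round(a-phi,3),'ft',round(ft,1),np.round(f,1),round(np.arctan2(p[1],p[0])-a,4),round(np.hypot(*p),4))
    if s or ft<-20: break
np.save('st.npy',[*A,phi,a]);print(bot.current_clock())
bot.pause(.2);f=np.array(bot.current_ft_force());print(f)
save('top','t2.png');save('wrist','w2.png')
```

```text
0 False -0.94 ft -2.2 [-5.4  2.4  7.3] 6.2842 0.1505
1 False -0.96 ft -2.3 [-4.8  1.8  7.6] 6.2843 0.1505
2 False -0.98 ft -2.5 [-5.   1.9  7.3] 6.2842 0.1505
3 False -1.0 ft -11.3 [-11.2  -4.4  12.6] 6.2955 0.1505
4 False -1.02 ft -24.3 [-20.6 -13.2  19.9] 6.3139 0.1505
8.825
[-21.14436618 -13.30246543  20.55548421]
```

Run:
```python
import cv2
a=cv2.imread('pics/t2.png')[80:270,180:400];cv2.imwrite('pics/t2c.png',cv2.resize(a,(660,570),interpolation=cv2.INTER_CUBIC))
```

```text
(no output)
```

View pics/t2c.png

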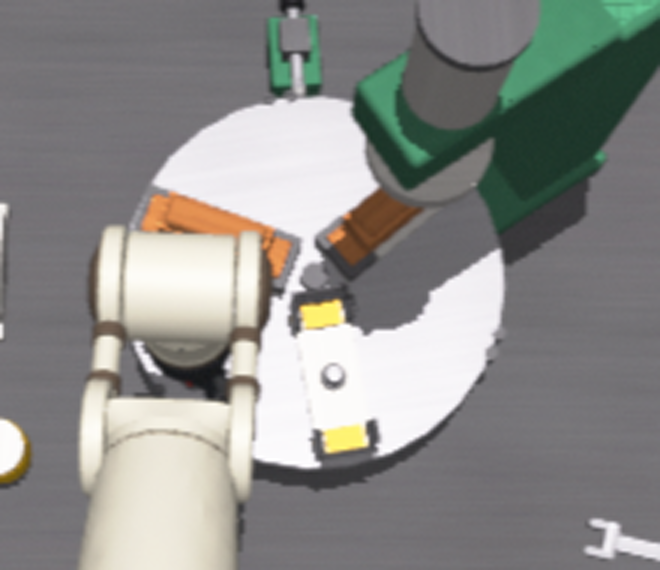

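View pics/w2.png

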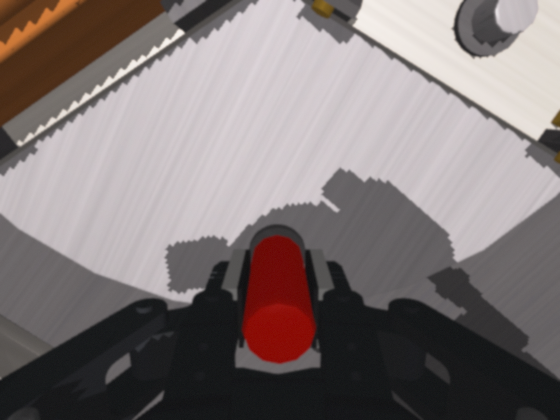

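Top crop: the nest pin at (333,375) is still about 10–12° right of straight down. The plunger at (295,90) has a lug pair just arriving, at about (277,97). The 24 N is high for the start of the detent climb, so I look for a foreign contact before pushing on.

Run:
```python
from h import *
print(np.round(bot.current_ft_force(),1),np.round(bot.current_moment(),2),np.round(bot.current_effort(),1),bot.current_finger_force(),np.round(bot.current_position(),4),bot.current_width(),np.round(bot.current_joint_positions(),3))
im=save('scene','s2.png');a=cv2.imread('pics/s2.png')[100:360,150:420];cv2.imwrite('pics/s2c.png',cv2.resize(a,(618,595),interpolation=cv2.INTER_CUBIC))
```

```text
[-20.3 -12.5  20.2] [-1.46  2.67  0.25] [  3.5 -27.3 -31.4   3.   -5.3   0.2] 44.17409062385559 [0.4856 0.1069 0.1011] 0.023343374057978244 [-0.023  0.112  1.922 -0.006  1.118  2.429]
```

View pics/s2c.png

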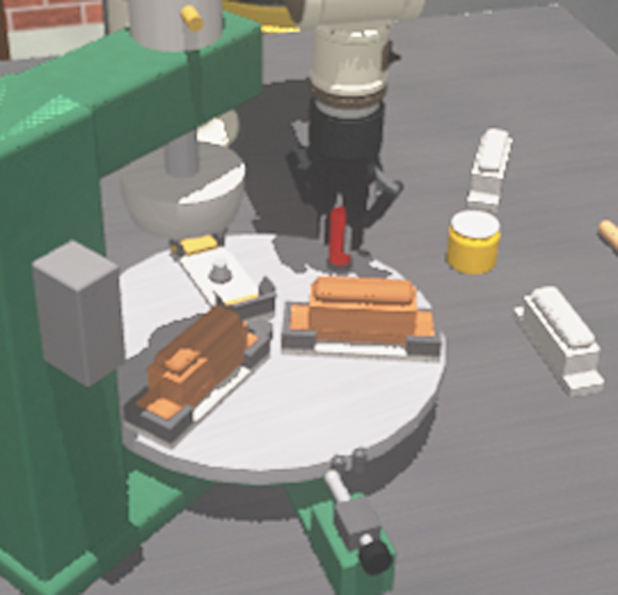

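Nothing foreign is touching: the gripper holds only the post, and the plunger tip is just at the first lug. I grip harder and keep pushing in small, supervised steps.

Run:
```python
from h import *
x,y,phi,a=np.load('st.npy');A=np.array([x,y])
close(90)
for j in range(16):
    a-=.01
    s=bot.move_straight([*(A+.15*np.array([np.cos(a),np.sin(a)])),.101],rate=.03,frame=down(a+np.pi),force_limit=25)
    f=np.array(bot.current_ft_force());ft=f[:2]@[np.sin(a),-np.cos(a)];p=np.array(bot.current_position()[:2])-A
    print(j,s,round(a-phi,3),'ft',round(ft,1),np.round(f,1),'act',round(np.arctan2(p[1],p[0])-phi-2*np.pi,4))
    if ft<-38: break
np.save('st.npy',[*A,phi,a]);print(bot.current_clock())
```

```text
0 False -1.03 ft -31.4 [-26.6 -17.1  26.2] act -0.9902
1 False -1.04 ft -1.3 [-4.1  3.1  6.7] act -1.0354
2 False -1.05 ft -2.6 [-4.7  1.8  7.9] act -1.047
3 False -1.06 ft -0.5 [-3.2  3.4  7.1] act -1.0606
4 False -1.07 ft 1.4 [-1.4  4.2  5.8] act -1.0715
5 False -1.08 ft 1.4 [-1.2  3.9  5.3] act -1.0814
6 False -1.09 ft 0.7 [-1.7  3.6  5.8] act -1.0908
7 False -1.1 ft -4.0 [-5.3  0.6  8.3] act -1.096
8 False -1.11 ft -9.0 [-9.5 -2.1 10.9] act -1.0996
9 False -1.12 ft -14.5 [-14.2  -4.8  15.2] act -1.1022
10 False -1.13 ft -22.0 [-20.4  -9.   19.9] act -1.1034
11 False -1.14 ft -28.8 [-25.9 -13.   23.2] act -1.1041
12 False -1.15 ft -34.2 [-29.9 -16.7  28.5] act -1.1057
13 False -1.16 ft -42.3 [-37.2 -20.2  33.8] act -1.1054
12.8917
```

It snapped over the lug at -0.99 and is now against the stop at about -1.10. I relieve the push, release, and measure the nest from close up.

```bash
cat >> h.py <<'E'
def seats(im,P):
    h=cv2.cvtColor(im,cv2.COLOR_RGB2HSV);m=cv2.inRange(h,(20,150,90),(33,255,255))
    m=cv2.morphologyEx(m,cv2.MORPH_OPEN,np.ones((3,3),np.uint8))
    n,l,st,c=cv2.connectedComponentsWithStats(m);o=[]
    for i in range(1,n):
        if st[i,4]>250:
            v,u=np.nonzero(l==i);q=np.array([ray(P,a,b,.089)[:2]*1000 for a,b in zip(u,v)],np.float32)
            r=cv2.minAreaRect(q);o.append((st[i,4],np.array(r[0])/1000,r[1],r[2]))
    return o
E
python3 - <<'E'
from h import *
x,y,phi,a=np.load('st.npy');A=np.array([x,y])
a=phi-1.093
k=A+.15*np.array([np.cos(a),np.sin(a)])
bot.move_straight([*k,.101],rate=.03,frame=down(a+np.pi));print(np.round(bot.current_ft_force(),1))
release();bot.move_straight([*k,.23],rate=.15)
na=a+np.pi/3;n=A+.1*np.array([np.cos(na),np.sin(na)]);print('pred nest',n,np.degrees(na)%360)
t=A+.19*np.array([np.cos(na),np.sin(na)])
bot.move_to([*t,.26],down(na+np.pi))
P=vision.camera_params('wrist');im=save('wrist','w3.png');
for o in seats(im,P):print(o)
print(proj(P,[*n,.103]),bot.current_clock())
save('top','t3.png')
E
```

```text
[-3.4  2.   7.3]
pred nest [ 0.48537524 -0.01552892] 185.34933114022283
(np.int32(650), array([ 0.53592493, -0.00823524]), (9.791584014892578, 34.048221588134766), 5.336643695831299)
(np.int32(1032), array([ 0.42158212, -0.0183303 ]), (22.33243751525879, 33.57794189453125), 5.34415864944458)
[278.29377597  75.19922135] 16.3333
```

View pics/w3.png

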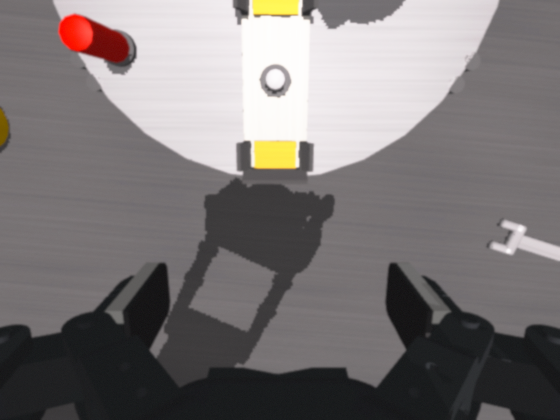

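Nest seats: near seat at about (275,154), far seat at the top edge, pin at (275,78), so the nest points straight at the robot side at 185.3°, matching the touch result. One better-centred nest look, then the far former.

Run:
```python
from h import *
u=np.array([np.cos(np.radians(5.34)),np.sin(np.radians(5.34))]);n=np.array([.482,-.013])
bot.move_to([*(n-.135*u),.26],down(np.radians(5.34)))
bot.pause(.1);P=vision.camera_params('wrist');im=save('wrist','w4.png')
for o in seats(im,P):print(o)
f=np.array([.590,.316])
bot.move_to([f[0]-.12,f[1],.26],down(0.))
bot.pause(.1);P=vision.camera_params('wrist');im=save('wrist','w5.png')
for d in vision.outline_of('wrist','former'):
    c=max(cv2.findContours(d['region'].astype(np.uint8),cv2.RETR_EXTERNAL,cv2.CHAIN_APPROX_NONE)[0],key=len)[:,0,:]
    for z in(.014,.043):
        X=np.array([ray(P,a,b,z)[:2] for a,b in c]);print(round(d['conf'],2),d['box'],cv2.minAreaRect((X*1000).astype(np.float32)))
print(bot.current_clock())
```

```text
(np.int32(1107), array([ 0.42169543, -0.01861056]), (21.405515670776367, 33.12617111206055), 5.36735200881958)
0.82 [270.6, 58.7, 39.7, 115.0] ((582.852783203125, 322.47906494140625), (42.13051223754883, 106.10044860839844), 89.92828369140625)
0.82 [270.6, 58.7, 39.7, 115.0] ((579.4365234375, 321.9434509277344), (38.99092102050781, 98.19375610351562), 89.9283447265625)
0.64 [219.5, 337.8, 80.3, 93.8] ((251.55740356445312, 388.48370361328125), (48.65068054199219, 153.87054443359375), 59.423179626464844)
0.64 [219.5, 337.8, 80.3, 93.8] ((272.8295593261719, 383.0293273925781), (45.02519989013672, 142.4040069580078), 59.42317199707031)
0.52 [108.2, 137.9, 59.8, 192.4] ((498.50555419921875, 488.07452392578125), (199.0836639404297, 47.65177536010742), 4.2815022468566895)
0.52 [108.2, 137.9, 59.8, 192.4] ((501.3750305175781, 475.1986999511719), (184.24777221679688, 44.1006965637207), 4.281579494476318)
18.4
```

View pics/w5.png

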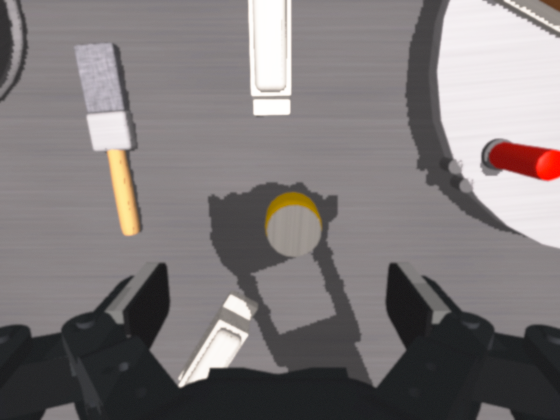

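Former at (270,55), cut off at the top edge; tin at (293,225). I move forward so the whole former shows.

Run:
```python
from h import *
bot.move_to([.515,.318,.30],down(0.))
bot.pause(.15);P=vision.camera_params('wrist');im=save('wrist','w6.png')
for d in vision.outline_of('wrist','former')[:2]:
    m=d['region'].astype(np.uint8)
    c=max(cv2.findContours(m,cv2.RETR_EXTERNAL,cv2.CHAIN_APPROX_NONE)[0],key=len)[:,0,:]
    X=np.array([ray(P,a,b,.014)[:2] for a,b in c]);print(round(d['conf'],2),d['box'],cv2.minAreaRect((X*1000).astype(np.float32)))
d=vision.outline_of('wrist','former')[0]['box'];print(proj(P,[.59,.318,.014]),bot.current_clock())
a=cv2.imread('pics/w6.png');u,v=int(d[0]),int(d[1]);x0,y0=max(u-80,0),max(v-90,0);print(x0,y0)
cv2.imwrite('pics/w6c.png',cv2.resize(a[y0:y0+180,x0:x0+160],None,fx=3.3,fy=3.3,interpolation=cv2.INTER_CUBIC))
for q in ([.59,.318],):
  for yaw in(0,):print(bot.inverse_kinematics([*q,.012],down(yaw)))
```

```text
0.89 [272.6, 85.1, 37.5, 131.5] ((599.791015625, 322.78167724609375), (140.39089965820312, 40.424293518066406), 0.5945829749107361)
0.62 [226.2, 342.6, 73.5, 73.3] ((259.4635009765625, 384.73614501953125), (50.52509307861328, 137.76519775390625), 59.361331939697266)
[277.2047234  97.1932474] 19.05
192 0
[ 3.14486748e-01  6.31285079e-01  1.44239336e+00 -4.44089210e-16
  1.06791422e+00  1.88528307e+00]
```

View pics/w6c.png

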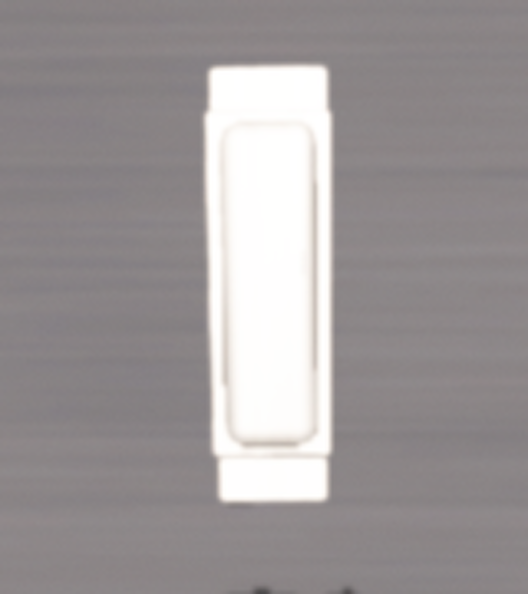

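Former whole, ridge up: ear end edges at crop (268,67) and (273,500). I compute the grasp from those ends, then pick it up.

Run:
```python
from h import *
P=vision.camera_params('wrist')
F=ray(P,192+268/3.3,67/3.3,.014);N0=ray(P,192+273/3.3,500/3.3,.0);N1=ray(P,192+273/3.3,500/3.3,.014)
cam=-np.array(P['R']).T@P['t'];print('cam',cam,F,N0,N1)
N=N0 if cam[0]<N0[0] else N1
d=(F-N)[:2];L=np.hypot(*d);c=(F+N)[:2]/2;yaw=np.arctan2(d[1],d[0]);print(L,c,np.degrees(yaw))
assert .132<L<.148
bot.move_to([*c,.13],down(yaw));
print(bot.move_straight([*c,.007],rate=.1,force_limit=15),np.round(bot.current_ft_force(),1),bot.current_position())
close(100);print(bot.current_width(),bot.current_finger_force())
bot.move_straight([*c,.20],rate=.15);bot.pause(.2)
print(bot.current_width(),np.round(bot.current_ft_force(),1),np.round(bot.current_moment(),2),bot.current_clock())
save('wrist','w7.png');np.save('g.npy',[*c,yaw])
```

```text
cam [0.58091101 0.31851641 0.44171331] [0.66907514 0.32266261 0.014     ] [0.52769221 0.32129905 0.        ] [0.52937896 0.32121085 0.014     ]
0.13970371725037106 [0.59922705 0.32193673] 0.5954098989590189
False [-0.4  0.1 -0.8] [0.60000908 0.32224049 0.00808339]
0.03693372579822152 101.32323503494263
0.03732086554652546 [-0.5 -1.1 -4.8] [0.04 0.   0.03] 23.35
```

View pics/w7.png

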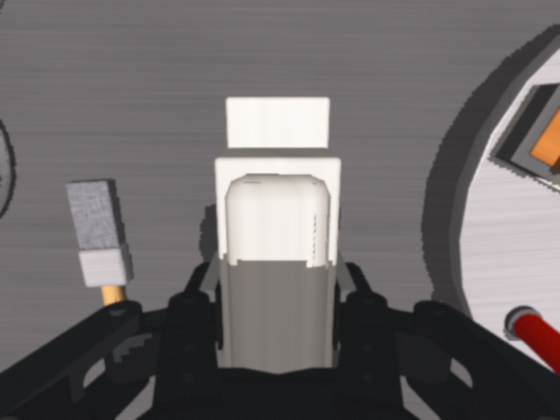

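Former held square (ear at (278,97)-(278,148)), width 37 mm, weight about 4 N. I compute its offset in the hand, carry it above the nest and look.

Run:
```python
from h import *
p=np.array(bot.current_position());P=vision.camera_params('wrist');yaw=np.load('g.npy')[2]
X=ray(P,278,97.5,p[2]-.0081+.014);u=np.array([np.cos(yaw),np.sin(yaw)]);w=np.array([-u[1],u[0]])
r=(X-p)[:2];off=r@u-.07;print('off along',off,'lat',r@w,p)
th=np.radians(5.35);U=np.array([np.cos(th),np.sin(th)]);n=np.array([.4818,-.0130])
off=float(np.clip(off,-.003,.003))
t=n-off*U
bot.move_to([*t,.22],down(th));bot.move_straight([*t,.135],rate=.12);bot.pause(.2)
print(t,bot.current_position(),np.round(bot.current_ft_force(),1),bot.current_clock(),bot.current_width())
P=vision.camera_params('wrist');save('wrist','w8.png');np.save('t.npy',[*t,th])
z=bot.current_position()[2]-.0081
fe=n+.07*U;print('ear end',proj(P,[*fe,z+.014]),'seat outer',proj(P,[*(n+.072*U),.089]),'wall top',proj(P,[*(n+.079*U),.108]))
```

```text
off along -0.00025061270008099046 lat 0.000251911897332157 [0.59897174 0.32183411 0.19931181]
[ 0.48204952 -0.01297663] [ 0.48274255 -0.01315861  0.13594249] [-0.5  0.2 -3.7] 25.7917 0.03689357095773202
ear end [278.10983669  99.55112744] seat outer [277.81252622  97.52677987] wall top [277.91244332  79.99873389]
```

View pics/w8.png

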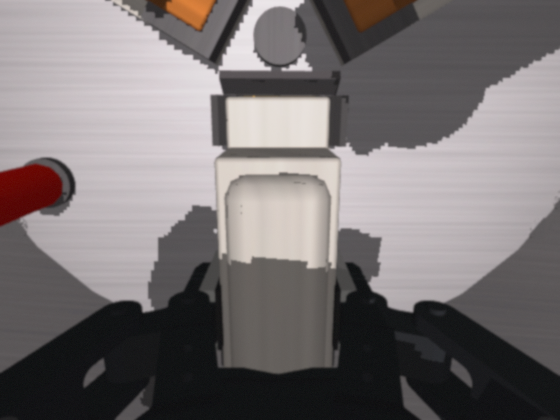

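Former lined up over the nest: cheeks symmetric at columns 219 and 339 about the ear centre 278, end wall just beyond the ear at rows 72–96. I lower it in steps and watch the force.

Run:
```python
from h import *
x,y,th=np.load('t.npy');x-=.0005
z=.118;bot.move_straight([x,y,z],rate=.08,force_limit=15)
while z>.086:
    z-=.002
    bot.move_straight([x,y,z],rate=.03,force_limit=20)
    f=np.array(bot.current_ft_force());p=bot.current_position()
    print(round(z,3),np.round(f,1),np.round(p,4),round(bot.current_width(),4))
    if f[2]>30 or np.hypot(f[0],f[1])>25: break
bot.pause(.2);print(np.round(bot.current_ft_force(),1),np.round(bot.current_moment(),2),bot.current_position(),bot.current_clock());np.save('z.npy',[x,y,z])
```

```text
0.116 [ 0.2  0.7 -5. ] [ 0.4817 -0.013   0.1162] 0.037
0.114 [-0.6  0.1 -4.3] [ 0.4815 -0.013   0.1139] 0.0369
0.112 [-0.2  0.2 -4.8] [ 0.4814 -0.0129  0.1118] 0.0369
0.11 [-0.8  0.4 -1.5] [ 0.482  -0.0131  0.1105] 0.0369
0.108 [-2.   0.7  2.8] [ 0.482  -0.0131  0.1086] 0.037
0.106 [-1.1  0.2  4.3] [ 0.482  -0.0131  0.1063] 0.0368
0.104 [-0.7  0.8  4.9] [ 0.482  -0.0131  0.1044] 0.0367
0.102 [-1.4  0.3  6.5] [ 0.482  -0.0131  0.1025] 0.0371
0.1 [-0.6  0.4  6.5] [ 0.482  -0.0131  0.1006] 0.0364
0.098 [-1.4  1.1  8.2] [ 0.482  -0.0131  0.0987] 0.0369
0.096 [-1.8  0.4  7.8] [ 0.482  -0.0131  0.0967] 0.0368
0.094 [-8.6  1.6 19.4] [ 0.4821 -0.0132  0.0964] 0.0364
0.092 [-17.6   2.3  37.6] [ 0.4821 -0.0132  0.0964] 0.0369
[-18.2   2.5  36.9] [0.6  2.59 0.04] [ 0.48209976 -0.01321186  0.09636848] 29.6583
```

Pin contact at 0.1108, hard stop at 0.0964: 14.4 mm of travel, so it is seated. I ease the sideways load, check from a picture, and keep about 35 N down.

Run:
```python
from h import *
x,y,z=np.load('z.npy')
for i in range(4):
    f=np.array(bot.current_ft_force())
    if f[0]>-5: break
    x-=.001
    bot.move_straight([x,y,z],rate=.02,force_limit=20)
    print(np.round(bot.current_ft_force(),1),np.round(bot.current_position(),4))
bot.pause(.5)
print(np.round(bot.current_ft_force(),1),np.round(bot.current_moment(),2),np.round(bot.current_position(),4),bot.current_eef_rot(),bot.current_width(),bot.current_clock())
save('wrist','w9.png');save('top','t9.png')
```

```text
[-12.4   3.8  31.9] [ 0.4821 -0.0132  0.0964]
[-6.6  3.5 28.3] [ 0.4822 -0.0132  0.0964]
[-2.7  4.1 24.3] [ 0.4822 -0.0132  0.0964]
[-1.7  4.7 25. ] [0.73 0.93 0.1 ] [ 0.4822 -0.0132  0.0964] [5.16584024e-04 9.98900415e-01 4.67307259e-02 3.73278817e-03] 0.03681890179095962 30.9083
```

View pics/w9.png

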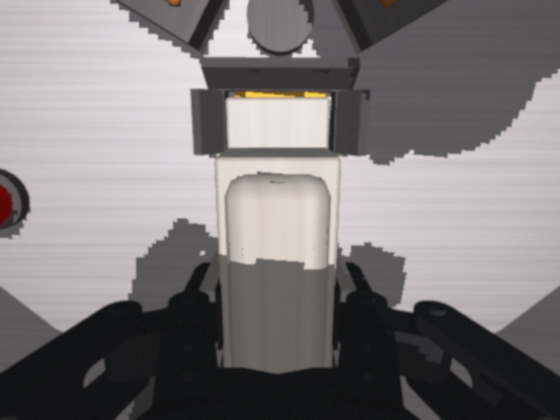

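The ear sits down between the cheeks (columns 227–330) with an even sliver of brass at row 95 showing the end play. I add a little more push and hand in.

Run:
```python
from h import *
x,y,z=np.load('z.npy')
bot.move_straight([x-.0038,y-.0005,z-.0014],rate=.02,force_limit=20);bot.pause(.5)
print(np.round(bot.current_ft_force(),1),np.round(bot.current_position(),4),bot.current_width(),bot.current_clock())
f=bot.current_ft_force()
if 22<f[2]<45: print(job.finish_job())
```

```text
[-3.7  6.9 33.1] [ 0.4822 -0.0133  0.0964] 0.03672818065595341 31.7583
the job is handed in; nothing more can be done
None
```

The table is turned until the plunger snapped into its detent, and the far former is ridge up in the nest, hard on the seats and still held down at about 33 N; I handed in at 31.8 s, verdict not shown.

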